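# Clip the blue phone battery into the test cradle

## Robot

A 6-joint arm with a two-finger parallel gripper is mounted at the origin on the work surface. World frame = base frame: x ahead of the robot, y to its left, z up, the work surface at z = 0. Lengths are in mm, angles in degrees, forces in N, time in s.
With the tool pointing down it reaches from about 350 to 850 mm from the base axis. Payload 8.1 kg.
Tool frame: the origin (TCP) lies at the very end of the fingers, on their centre line; the grasp point (between the pads) lies r.tcp_to_grasp behind it (r.tcp_to_grasp is the distance from the TCP to the grasp point, in mm); z points along the fingers, y is the line along which they close (so a half turn about z gives the same grasp; the last joint's range is limited). The gripper opens to 85 mm and grips with 20 to 120 N. Pads are 22 mm wide; open, the fingers measure 114 mm over their backs; the gripper's body (76 mm by 85 mm) begins 54 mm behind the grasp point. The pads swing forward as they close: fully open they stand 13 mm farther back than shut.
Start: joints at [61.742, 7.471, 85.268, -0, 87.261, -4.893], TCP at [237.934, 550.811, 231.292] pointing down, gripper open.
Joint ranges: [-169.43, 169.43], [-51.17, 129.36], [1.28, 143.12], [-76.62, 256.62], [0, 156.53], [-152.29, 152.29]. Speed limits (degrees/s): [136.94, 136.94, 159.86, 180, 180, 180].

## Interface

Orientations are given as [roll, pitch, yaw] about the fixed x, y, z axes, in that order (R = Rz(yaw) Ry(pitch) Rx(roll)).
In Python, from bench import r gives the robot as it stands.
- The arm moves only by the shell command python3 -m handwheel 'ROWS' [OPENING] [FORCE]. ROWS is JSON, a list of rows, each a list of 4 numbers: the shift along the tool's x, y, z in m, then the turn about the tool's z in degrees. A call has 1 to 10 rows; each row shifts and turns the commanded pose from where the row before left it, along the tool's axes as they then stand; what a row does not reach is not made up. A row lasts 1/10 s, in which the tool goes at most 50 mm and 8.59 degrees, less where a joint would pass 70% of its speed; a pose out of reach is approached as far as the arm can. A call is refused whole if a number of a shift passes 0.05 or a number of a turn 8.59, either way. A call with a gripper value outside its range is refused whole. OPENING is the finger opening in m, from 0 to 0.0854, set as the call begins (- or left out, the last holds). The fingers move at their own pace and stop on an object; FORCE is the grip in N (left out, the last holds). Time passes only in rows, so rows that do not move let the fingers close. It gives the time, the measured TCP pose, the force, the opening and the grip force at its end, in the units of the state.
- r.sense(): the state, without advancing time (a new reading comes with each control period).
- r.snapshot(name): name is "scene" or "side" or "wrist"; returns the picture (400x640x3 uint8, red, green, blue); there is no depth.
- r.camera_params(name): a dict with "fx", "fy", "cx", "cy" (pixels), "R" (3x3) and "t" (3): a world point X has camera coordinates R X + t; the wrist camera has in their place "mount" (4x4, takes a point from camera to tool coordinates, whose origin is the TCP and whose axes are the flange's). Camera axes: x right, y down, z forward; pixel columns grow to the right and rows downward; lengths in mm; the calibration is good to about 2 mm. A picture is of the moment at which its call begins: read the wrist's pose just before it. camera_params takes no time and is no camera call.
- r.hand_in(): hands the job in; it is judged then, once.
The state is a dict: "time": time; "joint_pos": joint angles; "qd": joint speeds; "joint_efforts": joint torques, N m; "tool_pos": TCP position; "tcp_rot": TCP orientation; "ft_force": force on the tool from outside, world axes, zero at the start; "wrist_torque": the same for the moment, N m; "finger_gap": finger opening in mm; "grip_force": force on a finger pad.
Only numpy, scipy, OpenCV 4.12 (cv2) and the standard library are available. Lean on these libraries where they do the work, as an engineer would, in place of code of your own. Each camera call takes 0.05 s, during which the arm holds its last target. There are 200 camera calls.

## Task

Put the blue phone battery into the test cradle for checking: seat its brass-contact end against the sprung brass contact so that it pushes the contact back while the other end is still up, then press the other end down until the orange catch snaps over it. Leave the battery lying level in the cradle, held by the catch.

Things in the scene. Friction and masses are not known exactly. Their poses are not given: they have to be found in the camera images.
- cell: Blue phone battery, rigid flat block 70 x 38 x 12 mm, 50 to 85 g, lying flat (a green one of the same shape nearby is not wanted). One short end has three brass contacts; the pale label is nearer the plain end. Origin: middle of the underside edge of the brass end. x runs from there along the length to the plain end (block centre at x = 35 mm), y across, z up.
- cradle: Fixed slick plastic test cradle, black base 170 x 80 x 10 mm. Origin: centre of underside; x from contact end to catch end, z up. Battery lies on a rib 28 mm wide, top z = 22 mm: seated, its origin is at (-35, 0, 22) mm, x axes alike. Bay 50 wide between 4 posts (|x| 21 to 33, |y| 25 to 31, top z = 36); open at the sides for fingers where |x| < 21. Grey stops at x = 36 beside the catch.
- contact (a joint): Sprung brass contact at the cradle's -x end: how far it is pushed to -x, 0 (rest) to 0.012 m. Face 26 mm wide, from z = 23 to 44 mm, at rest at cradle x = -31 mm; grey housing behind it from x = -47 mm, top z = 42 mm. 1.5 N to start, 4.5 N at full travel; a seated battery holds it at about 0.004.
- catch (a joint): Sprung orange catch, 18 mm wide, at the cradle's +x end: how far it is pushed to +x, 0 (rest, and when snapped over a battery) to 0.010 m; 1 to 3.5 N. Lip edge at cradle x = 32, z = 38 mm; from there its face slopes up and outward, 60 deg from level, to x = 42, z = 55 mm. The battery's plain end pressed down on the slope (5 to 15 N) drives it out; it then springs back over.
Not all that is in view belongs to the job. Of the things like the cell, leave any that is red; of the rest the smaller one is meant.

How it is judged (in metres and radians):
On the way:
1. the battery's contact end is in the cradle pushing the brass contact back at least 2 mm, with its other end still up (value of joint contact above 0.002 m and contact force between cell and cradle above 0.3 N and x of cell in the frame of cradle between -0.048 and -0.026 m and y of cell in the frame of cradle between -0.015 and 0.015 m and z of cell in the frame of cradle below 0.038 m and (angle between cell's own z axis and vertical above 0.1 rad or z of cell in the frame of cradle above 0.026 m)), for 0.1 s.
At the end, for the whole second after the job is handed in: The blue battery lies at rest and level (within 4 degrees) on the cradle's rib, contact end at the brass contact and pushing it back at least 1.5 mm, within 5 mm lengthwise, 12 mm sideways and 11 degrees of its seat, and the orange catch has sprung back (within 2 mm) over its plain end (x of cell in the frame of cradle between -0.04 and -0.03 m and y of cell in the frame of cradle between -0.012 and 0.012 m and z of cell in the frame of cradle between 0.018 and 0.026 m and angle between cell's own z axis and vertical below 0.07 rad and angle between the x axis of cell and the x axis of cradle, either way round below 0.2 rad and value of joint contact above 0.0015 m and value of joint catch below 0.002 m and linear speed of cell below 0.01 m/s); the robot touches nothing.
It also fails if it takes over 42 s, if anything falls off the work surface, if the arm or the gripper's body presses on something with over 40 N, if the wrist force passes 120 N, or if a joint passes its speed limit or range.

## Working session

There is one attempt and no reset: what is moved stays moved. The work goes in short steps, Python scripts to look and compute and a shell command to move; the robot and the scene stay as the last step left them, time stands still between calls to the robot, and variables do not carry over. Pictures are saved under pics/ and viewed, at most 10 in all, crops included, and the job is handed in when it is done.

```bash
ls; mkdir -p pics; python3 - <<'E'
from bench import r
import cv2,numpy as np
s=r.sense();print({k:np.round(v,2) for k,v in s.items()});print(r.tcp_to_grasp)
for n in("scene","side"):
    cv2.imwrite(f"pics/{n}1.png",r.snapshot(n)[:,:,::-1]); p=r.camera_params(n);print(n,{k:np.round(v,3).tolist() for k,v in p.items()})
print(r.camera_params("wrist"))
E
```

```text
pics
{'time': np.float64(0.0), 'joint_pos': array([61.74,  7.52, 85.33,  0.  , 87.26, -4.89]), 'qd': array([-0.01, -0.06,  0.06,  0.05,  0.03,  0.06]), 'joint_efforts': array([ 0.000e+00, -5.694e+01, -5.006e+01,  0.000e+00,  1.000e-02,
        0.000e+00]), 'tool_pos': array([237.66, 550.3 , 230.23]), 'tcp_rot': array([-1.7989e+02, -1.0000e-02,  1.5663e+02]), 'ft_force': array([-0.41, -0.17, -0.03]), 'wrist_torque': array([-0.02,  0.01, -0.03]), 'grip_force': np.float64(0.0), 'finger_gap': np.float64(85.12)}
18.700000000000003
scene {'fx': 469.852, 'fy': 469.852, 'cx': 324.435, 'cy': 210.894, 'R': [[-0.614, 0.79, 0.013], [0.407, 0.329, -0.852], [-0.677, -0.518, -0.523]], 't': [252.869, -190.196, 1271.804]}
side {'fx': 439.91, 'fy': 439.91, 'cx': 320.103, 'cy': 204.628, 'R': [[0.991, -0.13, 0.012], [-0.096, -0.79, -0.606], [0.088, 0.599, -0.795]], 't': [-467.976, 117.645, 832.539]}
{'fx': 316.2155836644198, 'fy': 316.2155836644198, 'cx': 321.8914302296048, 'cy': 191.11563744925544, 'mount': array([[-3.89151025e-04, -9.61789071e-01, -2.73791218e-01,
         6.87595359e+01],
       [ 9.99999681e-01, -1.83471546e-04, -7.76832708e-04,
         3.21261339e-01],
       [ 6.96916311e-04, -2.73791433e-01,  9.61788836e-01,
        -1.41966930e+02],
       [ 0.00000000e+00,  0.00000000e+00,  0.00000000e+00,
         1.00000000e+00]])}
```

View pics/scene1.png

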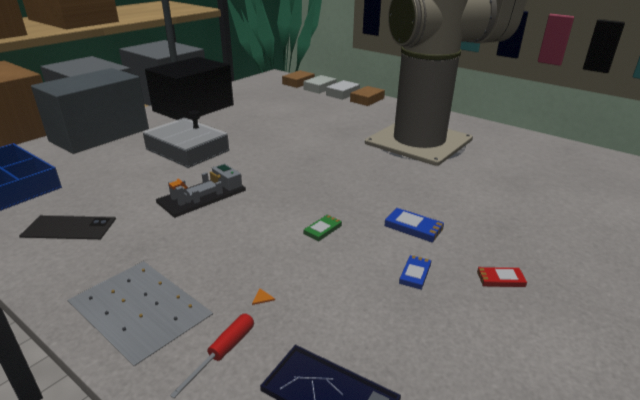

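View pics/side1.png

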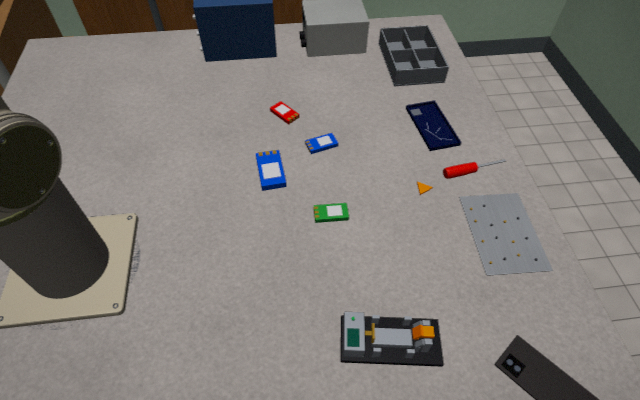

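Scene view: the small blue battery is at (415,271), with a big blue decoy at (414,223). Red is at (502,276), green at (322,227), and the cradle at (200,188). In the side view the small blue one is at (321,143) with its brass end to the left. The cradle base corners there are about (343,316), (440,319), (441,363) and (341,362), with the housing on the left and the catch on the right.

```bash
cat >h.py <<'E'
from bench import r
import cv2,numpy as np
from scipy.spatial.transform import Rotation as Ro
def wpose():
    s=r.sense();return np.array(s["tool_pos"]),Ro.from_euler('xyz',s["tcp_rot"],degrees=True).as_matrix()
def ray(n,uv,z,pose=None):
    p=r.camera_params(n);u=np.atleast_2d(np.array(uv,float))
    d=np.c_[(u[:,0]-p["cx"])/p["fx"],(u[:,1]-p["cy"])/p["fy"],np.ones(len(u))]
    if n=="wrist":
        M=np.array(p["mount"]);o=pose[0]+pose[1]@M[:3,3];D=d@(pose[1]@M[:3,:3]).T
    else:
        R=np.array(p["R"]);o=-R.T@np.array(p["t"]);D=d@R
    return o+D*((z-o[2])/D[:,2])[:,None]
E
python3 - <<'E'
from h import *
print(ray("scene",[[415,271],[407,260],[424,261]],12).round(),ray("side",[[321,143],[308,146],[337,140]],12).round())
c=ray("side",[[343,316],[440,319],[441,363],[341,362]],10);print(c.round(),c.mean(0))
print(ray("scene",[[157,200],[245,186]],10).round())
E
```

```text
[[517. 271.  12.]
 [500. 246.  12.]
 [484. 270.  12.]] [[508. 259.  12.]
 [477. 253.  12.]
 [546. 265.  12.]]
[[ 491. -165.   10.]
 [ 658. -192.   10.]
 [ 637. -265.   10.]
 [ 475. -243.   10.]] [ 565.07180381 -216.1883259    10.        ]
[[ 642. -257.   10.]
 [ 486. -161.   10.]]
```

```bash
python3 -m handwheel '[[-0.0407,-0.0175,-0.005,-4],[-0.0395,-0.0203,-0.005,0],[-0.0395,-0.0203,-0.005,0],[-0.0395,-0.0203,-0.005,0],[-0.0395,-0.0203,-0.005,0],[-0.0395,-0.0203,-0.005,0],[-0.0395,-0.0203,-0.005,0],[-0.0395,-0.0203,-0.005,0],[-0.0395,-0.0203,-0.005,0]]'
python3 -m handwheel '[[0,0,0,-8],[0,0,0,-8],[0,0,0,-8],[0,0,0,-5],[0,0,0,0],[0,0,0,0]]'
python3 - <<'E'
from h import *
P=wpose();print(P[0].round(1),r.sense()["tcp_rot"])
im=r.snapshot("wrist");cv2.imwrite("pics/w1.png",im[:,:,::-1])
h=cv2.cvtColor(im,cv2.COLOR_RGB2HSV);m=cv2.inRange(h,(100,120,50),(130,255,255))
cs,_=cv2.findContours(m,cv2.RETR_EXTERNAL,cv2.CHAIN_APPROX_SIMPLE)
for c in cs:
    if cv2.contourArea(c)>800:
        b=cv2.boxPoints(cv2.minAreaRect(c));q=ray("wrist",b,12,P);print(b.round(),q.round(1).tolist(),q.mean(0))
E
```

```text
time: 1.0
tool_pos: [513.4, 259.0, 276.1]
tcp_rot: [-180.0, -0.0, 160.6]
ft_force: [0.8, 1.1, -0.4]
finger_gap: 85.1
grip_force: 0.0
time: 1.6
tool_pos: [512.4, 260.6, 275.9]
tcp_rot: [-180.0, -0.0, -170.5]
ft_force: [0.6, 0.3, -0.5]
finger_gap: 85.3
grip_force: 0.0
[512.4 260.6 275.9] [-1.79991718e+02 -3.87086107e-02 -1.70526056e+02]
[[300. 315.]
 [364. 315.]
 [364. 340.]
 [300. 340.]] [[754.5, 267.2, 12.0], [738.7, 361.9, 12.0], [782.8, 370.9, 12.0], [799.0, 273.7, 12.0]] [768.72571483 318.44900482  12.        ]
[[309. 129.]
 [338. 127.]
 [343. 179.]
 [314. 182.]] [[480.7, 238.8, 12.0], [471.6, 273.8, 12.0], [537.9, 292.2, 12.0], [547.6, 255.6, 12.0]] [509.43571035 265.1057746   12.        ]
[[239.  64.]
 [243.  13.]
 [329.  21.]
 [325.  71.]] [[418.3, 143.3, 12.0], [363.7, 143.1, 12.0], [354.8, 241.9, 12.0], [409.4, 246.2, 12.0]] [386.55817947 193.64249459  12.        ]
```

View pics/w1.png

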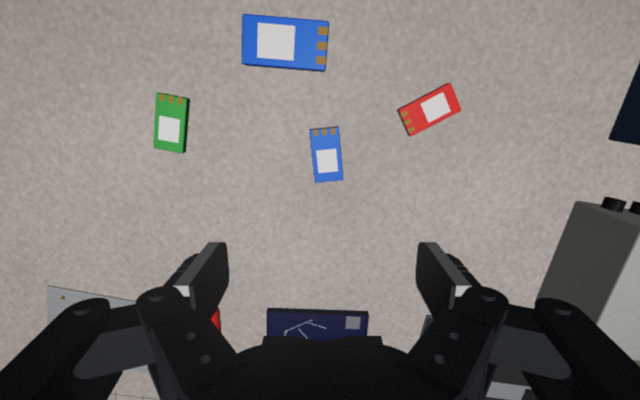

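The small blue battery is at (326,155), brass end up. That puts it at world (509,265) with yaw about 15°. I'll go lower and look again.

```bash
python3 -m handwheel '[[0,0,0,-5.3],[0.002,0.005,0.04,0],[0,0,0.04,0],[0,0,0.04,0],[0,0,0.04,0],[0,0,0,0],[0,0,0,0]]'
python3 - <<'E'
from h import *
P=wpose();print(P[0].round(1))
im=r.snapshot("wrist");cv2.imwrite("pics/w2.png",im[:,:,::-1])
h=cv2.cvtColor(im,cv2.COLOR_RGB2HSV);m=cv2.inRange(h,(100,120,50),(130,255,255))
cs,_=cv2.findContours(m,cv2.RETR_EXTERNAL,cv2.CHAIN_APPROX_SIMPLE)
for c in cs:
    if cv2.contourArea(c)>800:
        b=cv2.boxPoints(cv2.minAreaRect(c));q=ray("wrist",b,12,P);print(b.round(),q.round(1).tolist(),q.mean(0), ((q.mean(0)-P[0])@P[1]).round(1))
        e=q[np.argsort(q[:,0])];d=e[2:,:2].mean(0)-e[:2,:2].mean(0);print(np.degrees(np.arctan2(d[1],d[0])),np.hypot(*d))
E
```

```text
time: 2.35
tool_pos: [509.0, 264.8, 116.4]
tcp_rot: [-180.0, -0.1, -165.1]
ft_force: [-0.2, 1.0, 1.9]
finger_gap: 85.4
grip_force: 0.0
[509.  264.8 116.4]
[[299. 148.]
 [346. 148.]
 [346. 230.]
 [299. 230.]] [[481.0, 238.5, 12.0], [471.6, 274.0, 12.0], [537.7, 293.0, 12.0], [547.9, 254.9, 12.0]] [509.52643484 265.08282076  12.        ] [ -0.8   0.2 104.4]
14.88992943910663 68.85346360213036
[[194.   0.]
 [342.   0.]
 [342.  55.]
 [194.  55.]] [[400.0, 144.0, 12.0], [373.8, 242.9, 12.0], [407.7, 252.6, 12.0], [435.1, 149.2, 12.0]] [404.15114184 197.18230622  12.        ] [118.5 -38.4 104.6]
12.206442905651855 35.2973191678027
```

View pics/w2.png

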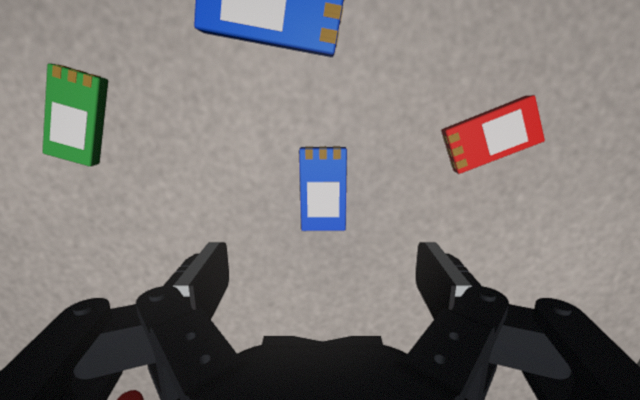

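The battery is aligned under the gripper at (323,189). I'll narrow the fingers and descend.

```bash
python3 -m handwheel '[[-0.0005,0,0.03,0],[0,0,0.03,0],[0,0,0.02,0],[0,0,0.015,0],[0,0,0.01,0],[0,0,0.006,0],[0,0,0.002,0],[0,0,0,0]]' 0.052
python3 -m handwheel '[[0,0,0,0],[0,0,0,0],[0,0,0,0],[0,0,0,0],[0,0,0,0]]' 0.02 60
```

```text
time: 3.2
tool_pos: [510.4, 265.3, 4.0]
tcp_rot: [180.0, 0.1, -165.1]
ft_force: [-0.2, -0.3, -0.1]
finger_gap: 52.1
grip_force: 0.0
time: 3.7
tool_pos: [510.9, 265.5, 4.6]
tcp_rot: [180.0, 0.1, -165.1]
ft_force: [-0.3, -1.2, 7.2]
finger_gap: 36.0
grip_force: 60.6
```

```bash
python3 -m handwheel '[[0,0,-0.02,0],[0,0,-0.035,7.8],[0,0,-0.04,7.8],[0,0,-0.04,7.8],[0,0,-0.04,0],[0,0,-0.04,0],[0,0,-0.03,0]]'
python3 -m handwheel '[[-0.015,-0.036,0,0],[-0.015,-0.036,0,0],[-0.015,-0.036,0,0],[-0.015,-0.036,0,0],[-0.015,-0.036,0,0],[-0.015,-0.036,0,0],[-0.015,-0.036,0,0]]'
python3 -m handwheel '[[-0.015,-0.036,0,0],[-0.015,-0.036,0,0],[-0.015,-0.036,0,0],[-0.015,-0.036,0,0],[-0.015,-0.036,0,0],[-0.015,-0.036,0,0],[0,0,0,0],[0,0,0,0],[0,0,0,0]]'
python3 - <<'E'
from h import *
P=wpose();print(P[0].round(1),r.sense()["tcp_rot"]);np.savez("w3",p=P[0],R=P[1])
im=r.snapshot("wrist");cv2.imwrite("pics/w3.png",im[:,:,::-1])
E
```

```text
time: 4.4
tool_pos: [510.3, 265.3, 251.6]
tcp_rot: [179.9, 0.1, 171.5]
ft_force: [0.5, 0.3, -0.5]
finger_gap: 35.7
grip_force: 60.2
time: 5.1
tool_pos: [576.7, -1.2, 248.4]
tcp_rot: [180.0, 0.0, 171.5]
ft_force: [0.8, 1.7, 0.2]
finger_gap: 35.9
grip_force: 60.2
time: 6.0
tool_pos: [633.8, -225.7, 248.2]
tcp_rot: [180.0, -0.0, 171.6]
ft_force: [-0.3, -0.6, 0.3]
finger_gap: 35.8
grip_force: 60.2
[ 633.8 -225.7  248.2] [ 1.79969361e+02 -2.18979585e-02  1.71560942e+02]
```

View pics/w3.png

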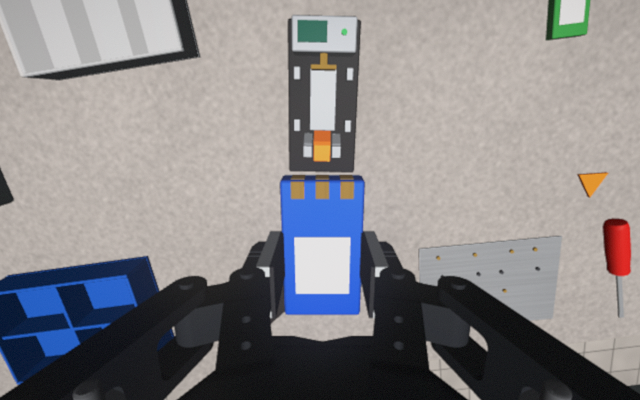

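The wrist picture shows the cradle contact end up, with post tops near (297,72), (350,74), (295,125) and (348,126). The catch is at (322,147), and the held battery has its brass edge at v≈179 and plain edge at v≈314. Next I'll measure posts and battery.

```bash
python3 - <<'E'
from h import *
d=np.load("w3.npz");P=(d["p"],d["R"]);im=cv2.imread("pics/w3.png");g=cv2.cvtColor(im,cv2.COLOR_BGR2GRAY)
m=(g>140).astype(np.uint8);T=[]
for u,v in[(297,72),(350,74),(295,125),(348,126)]:
    s=g[v-9:v+10,u-7:u+8].astype(float);k=(s>s.max()*.75);y,x=np.nonzero(k);T.append((u-7+x.mean(),v-9+y.mean()));print(k.sum(),T[-1])
q=ray("wrist",T,36,P);print(q.round(1).tolist());c=q.mean(0)
xa=q[2:].mean(0)-q[:2].mean(0);ya=q[[1,3]].mean(0)-q[[0,2]].mean(0)
print("spacing",np.linalg.norm(xa),np.linalg.norm(ya),"yaw",np.degrees(np.arctan2(xa[1],xa[0])),"centre",c)
h=cv2.cvtColor(im,cv2.COLOR_BGR2HSV);b=cv2.inRange(h,(100,120,50),(130,255,255));b[:174]=0;b[:,:275]=0;b[:,372:]=0
cs,_=cv2.findContours(b,cv2.RETR_EXTERNAL,cv2.CHAIN_APPROX_NONE);k=max(cs,key=cv2.contourArea)[:,0];
for v in(200,225,300): print(v,k[abs(k[:,1]-v)<1][:,0].min(),k[abs(k[:,1]-v)<1][:,0].max())
top=[u for u in[(322,k[abs(k[:,0]-308)<2][:,1].min()),(322,k[abs(k[:,0]-322)<2][:,1].max())]];print(top)
f=ray("wrist",top,P[0][2]+7.4,P);print(((f-P[0])@P[1]).round(1),"cradle centre tool",((c-P[0])@P[1]).round(1))
E
```

```text
69 (np.float64(296.463768115942), np.float64(72.42028985507247))
67 (np.float64(349.46268656716416), np.float64(73.43283582089552))
64 (np.float64(296.5), np.float64(124.84375))
60 (np.float64(347.3333333333333), np.float64(125.71666666666667))
[[533.0, -237.8, 36.0], [542.2, -182.7, 36.0], [586.4, -246.9, 36.0], [595.5, -191.7, 36.0]]
spacing 54.10107537440317 55.84495914557843 yaw -9.628114022190045 centre [ 564.28887857 -214.76192398   36.        ]
200 281 363
225 282 362
300 284 359
[(322, np.int32(176)), (322, np.int32(313))]
[[ 37.3   0.1  -7.4]
 [-32.5   0.   -7.4]] cradle centre tool [ 70.2   0.5 212.2]
```

```bash
python3 -m handwheel '[[0,0,0,1.2],[0.035,-0.0005,0.02,0],[0.035,-0.0005,0.03,0],[0,0,0.04,0],[0,0,0.04,0],[0,0,0.03,0],[0,0,0.02,0],[0,0,0.008,0],[0,0,0,0],[0,0,0,0]]'
python3 - <<'E'
from h import *
P=wpose();c=np.array([564.3,-214.8,36]);print("TCP z",P[0][2],"centre in tool",((c-P[0])@P[1]).round(1),r.sense()["tcp_rot"][2])
im=r.snapshot("side");cv2.imwrite("pics/s2.png",cv2.resize(im[250:390,300:480,::-1],(720,560),interpolation=cv2.INTER_CUBIC))
E
```

```text
time: 7.05
tool_pos: [565.7, -215.9, 61.9]
tcp_rot: [-180.0, 0.1, 170.3]
ft_force: [0.7, -1.0, -0.8]
finger_gap: 36.0
grip_force: 60.2
TCP z 61.86809680097253 centre in tool [ 1.6  0.8 25.9] 170.34883019336192
```

View pics/s2.png

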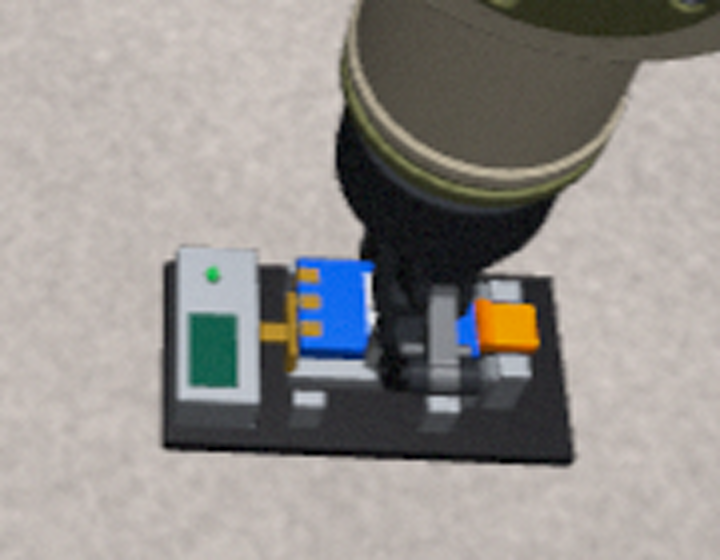

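The side crop shows the battery hanging inside the bay between the contact (290,330) and the catch (505,325), with its brass end toward the contact. Now I'll descend and feel for the catch.

```bash
python3 -m handwheel '[[-0.002,0.0008,0.003,0],[-0.002,0,0.003,0],[0,0,0,0],[0,0,0,0]]'
python3 -m handwheel '[[-0.001,0,0,0],[0,0,0,0],[0,0,0,0]]'
python3 -m handwheel '[[0,0,0.002,0],[0,0,0,0],[0,0,0,0]]'
python3 -m handwheel '[[0,0,0.002,0],[0,0,0,0],[0,0,0,0]]'
```

```text
time: 7.5
tool_pos: [568.8, -215.7, 54.3]
tcp_rot: [180.0, -0.0, 170.3]
ft_force: [-0.8, 0.3, 0.2]
finger_gap: 36.5
grip_force: 60.3
time: 7.8
tool_pos: [569.7, -215.8, 54.3]
tcp_rot: [180.0, -0.0, 170.3]
ft_force: [-1.5, 0.9, 0.3]
finger_gap: 35.8
grip_force: 60.3
time: 8.1
tool_pos: [569.6, -215.8, 52.2]
tcp_rot: [-180.0, -0.0, 170.3]
ft_force: [-1.3, -1.0, 0.7]
finger_gap: 35.9
grip_force: 60.3
time: 8.4
tool_pos: [569.6, -215.8, 50.2]
tcp_rot: [180.0, -0.0, 170.3]
ft_force: [-1.9, 0.2, 0.6]
finger_gap: 35.8
grip_force: 60.4
```

```bash
python3 -m handwheel '[[-0.0015,0,0,0],[0,0,0.001,0],[0,0,0.001,0],[0,0,0,0],[0,0,0,0]]'
python3 -m handwheel '[[0,0,0.0015,0],[0,0,0,0],[0,0,0,0]]'
python3 -m handwheel '[[0,0,0.0015,0],[0,0,0,0],[0,0,0,0]]'
```

```text
time: 8.9
tool_pos: [571.2, -216.1, 48.2]
tcp_rot: [-180.0, -0.0, 170.3]
ft_force: [-3.2, 0.4, 1.2]
finger_gap: 36.0
grip_force: 60.5
time: 9.2
tool_pos: [571.2, -216.1, 46.7]
tcp_rot: [180.0, -0.0, 170.3]
ft_force: [-3.4, 0.3, 0.9]
finger_gap: 35.9
grip_force: 60.5
time: 9.5
tool_pos: [571.1, -216.1, 45.2]
tcp_rot: [180.0, -0.0, 170.3]
ft_force: [-3.5, 1.6, 1.9]
finger_gap: 36.1
grip_force: 60.5
```

```bash
python3 -m handwheel '[[0.0015,0,0,0],[0.0015,0,0,0],[0,0,0,0],[0,0,0,0]]'
python3 -m handwheel '[[0.001,0,0,0],[0.001,0,0,0],[0,0,0,0],[0,0,0,0]]'
python3 -m handwheel '[[0.001,0,0,0],[0.001,0,0,0],[0,0,0,0],[0,0,0,0]]'
python3 - <<'E'
from h import *
im=r.snapshot("side");cv2.imwrite("pics/s3.png",cv2.resize(im[250:390,300:480,::-1],(720,560),interpolation=cv2.INTER_CUBIC))
E
```

```text
time: 9.9
tool_pos: [568.5, -215.6, 45.4]
tcp_rot: [-180.0, 0.0, 170.3]
ft_force: [-0.5, -0.4, 0.5]
finger_gap: 35.9
grip_force: 60.4
time: 10.3
tool_pos: [566.4, -215.3, 45.4]
tcp_rot: [-180.0, 0.0, 170.3]
ft_force: [-0.9, 0.2, 0.7]
finger_gap: 35.8
grip_force: 60.3
time: 10.7
tool_pos: [564.4, -214.9, 45.3]
tcp_rot: [-180.0, 0.0, 170.3]
ft_force: [1.7, -0.4, -0.4]
finger_gap: 36.2
grip_force: 60.3
```

View pics/s3.png

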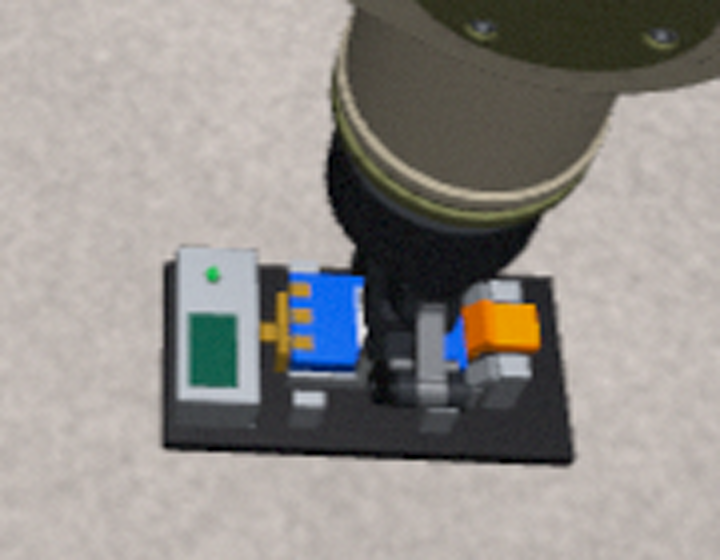

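The crop shows the brass contact being pushed back, from u≈291 to u≈281, with the battery end against it. The plain end is still above the catch lip. Now press down.

```bash
python3 -m handwheel '[[0.0005,0,0.002,0],[0.0005,0,0.002,0],[0,0,0,0],[0,0,0,0]]'
python3 -m handwheel '[[0,0,0.002,0],[0,0,0.002,0],[0,0,0,0],[0,0,0,0]]'
python3 -m handwheel '[[0,0,0.002,0],[0,0,0.002,0],[0,0,0,0],[0,0,0,0]]'
```

```text
time: 11.15
tool_pos: [563.1, -214.7, 40.9]
tcp_rot: [180.0, -0.0, 170.3]
ft_force: [0.6, -0.4, -1.8]
finger_gap: 35.9
grip_force: 60.2
time: 11.55
tool_pos: [563.1, -214.6, 36.9]
tcp_rot: [180.0, -0.0, 170.3]
ft_force: [2.0, -1.2, -1.7]
finger_gap: 35.7
grip_force: 60.1
time: 11.95
tool_pos: [563.1, -214.7, 33.0]
tcp_rot: [180.0, -0.0, 170.3]
ft_force: [1.1, -1.1, -2.4]
finger_gap: 36.0
grip_force: 60.1
```

```bash
python3 -m handwheel '[[0,0,0.002,0],[0,0,0.002,0],[0,0,0,0],[0,0,0,0]]'
python3 -m handwheel '[[0,0,0.001,0],[0,0,0.001,0],[0,0,0,0],[0,0,0,0]]'
python3 -m handwheel '[[0,0,0.001,0],[0,0,0,0],[0,0,0,0]]'
```

```text
time: 12.35
tool_pos: [563.5, -214.7, 29.2]
tcp_rot: [180.0, 0.0, 170.3]
ft_force: [3.7, -0.4, -1.6]
finger_gap: 35.8
grip_force: 60.1
time: 12.75
tool_pos: [563.4, -214.8, 27.3]
tcp_rot: [-180.0, 0.0, 170.3]
ft_force: [2.8, -1.0, -0.2]
finger_gap: 35.5
grip_force: 60.3
time: 13.05
tool_pos: [563.6, -214.9, 26.7]
tcp_rot: [-180.0, 0.0, 170.3]
ft_force: [2.9, -0.5, 3.5]
finger_gap: 35.5
grip_force: 60.6
```

```bash
python3 -m handwheel '[[0,0,0.001,0],[0,0,0,0],[0,0,0,0]]'
python3 - <<'E'
from h import *
im=r.snapshot("side");cv2.imwrite("pics/s4.png",cv2.resize(im[250:390,300:480,::-1],(720,560),interpolation=cv2.INTER_CUBIC))
E
```

```text
time: 13.35
tool_pos: [564.0, -215.0, 26.6]
tcp_rot: [-180.0, 0.1, 170.3]
ft_force: [-1.0, 1.1, 10.6]
finger_gap: 36.0
grip_force: 61.4
```

View pics/s4.png

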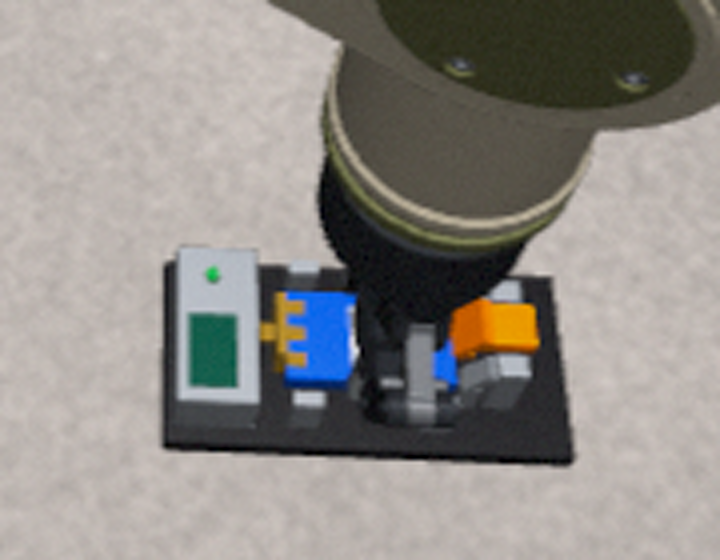

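The catch (495,325) is back over the plain end and the battery is down on the rib, holding the contact back. I'll release and retreat.

```bash
python3 -m handwheel '[[0,0,-0.001,0],[0,0,0,0],[0,0,0,0],[0,0,0,0],[0,0,0,0]]' 0.052
python3 -m handwheel '[[0,0,-0.005,0],[0,0,-0.01,0],[0,0,-0.02,0],[0,0,-0.03,0],[-0.035,0,-0.04,0],[-0.035,0,-0.04,0],[0,0,-0.04,0],[0,0,0,0],[0,0,0,0]]'
python3 - <<'E'
from h import *
P=wpose();w=r.snapshot("wrist")[0:200,240:400,::-1];s=r.snapshot("side")[270:390,320:460,::-1]
A=cv2.resize(w,(400,500),interpolation=2);B=cv2.resize(s,(400,343),interpolation=2);B=cv2.copyMakeBorder(B,0,157,0,0,0)
cv2.imwrite("pics/f.png",np.hstack([A,B]));print(P[0])
E
```

```text
time: 13.9
tool_pos: [563.0, -214.6, 25.9]
tcp_rot: [180.0, -0.0, 170.3]
ft_force: [0.3, -0.7, 0.4]
finger_gap: 52.0
grip_force: 0.0
time: 14.8
tool_pos: [629.4, -226.2, 209.3]
tcp_rot: [-179.9, 0.2, 170.3]
ft_force: [0.1, 0.0, -1.7]
finger_gap: 52.1
grip_force: 0.0
[ 629.37681357 -226.23079271  209.3182136 ]
```

View pics/f.png

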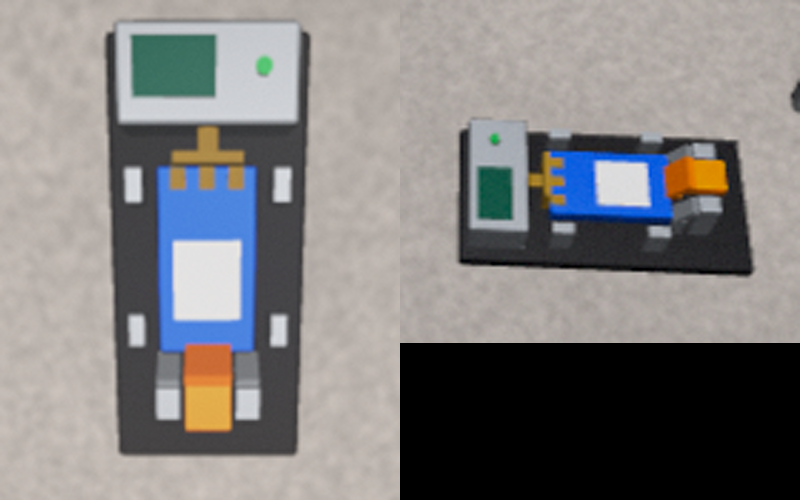

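The battery is level and centred, with its brass end on the contact at (207,160) and its plain end under the catch at (208,360). The robot is clear.

```bash
python3 -c "
from bench import r
print(r.hand_in())"
```

```text
the job is handed in; nothing more can be done
None
```

The job is handed in at about 15 s of the 42 s limit; no verdict came back, but the final pictures show the smaller blue battery level in the cradle, pushing the brass contact back, with the orange catch over its plain end — I held it level rather than tilted, pushing the contact back before pressing the battery down.

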